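Zero the temperature probe and hold it inside the mill

ROBOT

A 6-joint arm with a two-finger parallel gripper is mounted at the origin on the work surface. World frame = base frame: x ahead of the robot, y to its left, z up, the work surface at z = 0. Lengths are in m, angles in rad, forces in N, time in s.
With the tool pointing down it reaches from about 0.25 to 0.8 m from the base axis. Payload 8.5 kg.
Tool frame: the origin (TCP) lies at the very end of the fingers, on their centre line; the grasp point (between the pads) lies 19 mm behind it; z points along the fingers, y is the line along which they close (so a half turn about z gives the same grasp; the last joint's range is limited). The gripper opens to 85 mm and grips with 20 to 120 N. Pads are 22 mm wide; open, the fingers measure 114 mm over their backs; the gripper's body (76 mm by 85 mm) begins 54 mm behind the grasp point. The pads swing forward as they close: fully open they stand 13 mm farther back than shut.
Start: joints at [-1.176, 0.238, -0.013, 1.319, 0, 1.571], TCP at [0.202, -0.485, 0.231] pointing down, gripper open.
Joint ranges: [-2.66, 2.66], [-1.03, 1.9], [-1.14, 1.46], [-1.82, 2.27], [-1.45, 1.34], [-3.14, 3.14]. Speed limits (rad/s): [2.22, 2.22, 2.79, 3.14, 3.14, 3.14].

INTERFACE

Orientations are given as a unit quaternion [x, y, z, w].
In Python, from bench import robot, cams gives the robot as it stands. Calls block until the motion is done:
- robot.move_pose(position, orientation): joint-space move of the TCP to a pose.
- robot.movel(position, ori=None, vel=0.15, threshold=None): straight line of the TCP; ori=None keeps the orientation; vel is the mean speed in m/s. With threshold (N) it stops when the force on the tool has changed by that much, and returns True; else False.
- robot.move_j(angles): joint-space move.
- robot.set_gripper(opening, grasp_force=None): finger opening in m; grasp_force is the grip in N (None keeps the last); returns when the fingers have stopped.
- robot.pause(seconds).
- robot.inverse_kinematics(position, orientation): joint angles nearest the present ones, or None.
- cams.grab_frame(name): name is "scene" or "top" or "wrist"; returns a dict with "color" (480x640x3 uint8, red, green, blue), "z_map" (480x640 float32, m along the optical axis (not along the pixel's ray), 0 where there is no reading), "camera_matrix" (3x3 intrinsics, pixels), "distortion" ([k1, k2, p1, p2, k3] as OpenCV has them; the pictures are not rectified), "origin" and "attitude" of the camera in the world. Camera axes: x right, y down, z forward; pixel columns grow to the right and rows downward; lengths in m; the calibration is good to about 2 mm. A picture is of the moment at which its call begins.
A pose or a line that the arm cannot do raises robot.IKError and nothing moves.
- robot.hand_in(): hands the job in; it is judged then, once.
Readings, each from a call of its own:
- robot.current_time(): time.
- robot.current_joint_positions(): joint angles.
- robot.current_joint_velocities(): joint speeds.
- robot.current_joint_efforts(): joint torques, N m.
- robot.current_position(): TCP position.
- robot.current_ee_rot(): TCP orientation.
- robot.current_wrist_force(): force on the tool from outside, world axes, zero at the start.
- robot.current_torque(): the same for the moment, N m.
- robot.current_grip_width(): finger opening in m.
- robot.current_grasp_force(): force on a finger pad.
Only numpy, scipy, OpenCV 4.12 (cv2) and the standard library are available. Lean on these libraries where they do the work, as an engineer would, in place of code of your own. Each camera call takes 0.05 s, during which the arm holds its last target. There are 200 camera calls.

TASK

Take the blue-handled temperature probe out of its white stand and zero it: hold it upright and still for two seconds, pointing straight down a few centimetres above the middle of the black reference disc, without touching the disc. Then lower it gently, without forcing it, through the red-framed slot in the mill's lid until the lid's top lies within the orange band on the blade, and finish there still holding it, upright, still and not pressed against the mill. Leave the jar, the dish and the brush where they are.

Things in the scene. Friction and masses are not known exactly. Their poses are not given: they have to be found in the camera images.
- probe: Loose probe 156 mm long, 0.11 to 0.21 kg, upright, handle up. Origin: centre of its lower tip, z up the probe. Sizes x by y: black nose 7 by 27, z 0-6; steel blade 10 by 30, z 6-80, orange band z 45-65; black flange 34 by 50, z 80-86; blue handle 24 by 36, z 86-156: grip it across its 24 mm (fingers closing along x), from above, 120 to 130 up. Same after a half turn about z
- stand: White probe stand, foot 90 (x) by 80 (y) mm, fixed. Origin: centre of its underside. Top plate 70 (x) by 80 (y) mm, upper face at 95 mm, with a loose opening 16 (x) by 36 (y) mm in the middle; the probe hangs in it by its flange, tip 15 mm above the table, axes along the stand's. Raising the tip above 95 mm frees the probe
- disc_face (a point): Centre of the upper face of the reference disc, 20 mm above the table: a matt black face 48 mm in diameter in an aluminium rim 64 mm in diameter, fixed to the table
- slot (a point): Centre of the slot at the lid's upper face, 115 mm above the table. Slot 12 mm along x, 32 mm along y (blade plus 2 mm each way), straight down through the level 12 mm lid, 3 mm chamfer at the mouth, thin red painted frame; hollow for 78 mm below the lid. Lid: aluminium, 160 mm square, centred on the slot. Fixed
- jar: Bystander: loose closed jar, 60 mm in diameter, 85 mm high, origin at the centre of its underside
- dish: Bystander: loose open steel dish, 80 mm in diameter, 30 mm high, origin at the centre of its underside
- brush: Bystander: loose brush 170 mm long lying along its x, less than 40 mm high
- mill: The grey lab mill (drum, slotted lid, yellow motor) on a base plate 200 (x) by 400 (y) mm; origin under the slot's centre at table level, axes as slot. Steel drum 154 mm in diameter under the lid; the motor, 120 mm in diameter, stands 195 mm from the slot along +y, its top 181 mm above the table
- disc: The reference disc as a whole, origin at the centre of its underside

How it is judged:
On the way, in this order (a step that is already met when the one before it is completed fails the run):
1. the held probe points straight down over the middle of the reference disc (tip within 14 mm of its centre, 12 to 60 mm above its face), still, for 1.5 s (z of probe in the frame of disc_face between 0.012 and 0.06 m and horizontal distance between probe and disc_face below 0.014 m and angle between probe's own z axis and vertical below 0.15 rad and linear speed of probe below 0.02 m/s and contact force between the fingers and probe above 3 N), for 1.5 s.
2. the held probe is through the slot, the lid's top within the orange band (z of probe in the frame of slot between -0.066 and -0.044 m and x of probe in the frame of slot between -0.006 and 0.006 m and y of probe in the frame of slot between -0.006 and 0.006 m and angle between probe's own z axis and vertical below 0.12 rad and linear speed of probe below 0.02 m/s and contact force between the fingers and probe above 3 N), for 0.2 s.
At the end, for the whole second after the job is handed in: The gripper holds the probe in the slot: its tip 44 to 66 mm below the lid's top (orange band) and within 6 mm of the slot's axis, tilted less than 0.12 rad, slower than 20 mm/s, pressing on the mill with less than 6 N, fingers on it with more than 3 N (all of step 2 and contact force between probe and mill below 6 N); the arm keeps its last pose, push and grip.
It fails at once if the probe touches the reference disc (contact force between probe and disc above 1 N).
It fails at once if the probe is forced against the mill with more than 40 N (contact force between probe and mill above 40 N).
It fails at once if the jar, dish or brush is moved by more than 30 mm (distance of any of jar, dish, brush from where it was at the start of the episode above 0.03 m).
It also fails if it takes over 56 s, if anything falls off the work surface, if the arm or the gripper's body presses on something with over 40 N, if the wrist force passes 120 N, or if a joint passes its speed limit or range.

## Working session

There is one attempt and no reset: what is moved stays moved. The work goes in short steps, each a Python script; the robot and the scene stay as the last script left them, time stands still between calls to the robot, and variables do not carry over. Pictures are saved under pics/ and viewed, at most 10 in all, crops included, and the job is handed in when it is done.

```bash
mkdir -p pics; cat > h.py <<'E'
import numpy as np, cv2
from scipy.spatial.transform import Rotation as R
from bench import robot, cams
def R_(f):
    a=np.array(f["attitude"],float)
    return a if a.shape==(3,3) else R.from_quat(a).as_matrix()
def plane(f,px,z):
    "pixels Nx2 -> world points on the plane at height z"
    p=cv2.undistortPoints(np.array(px,float).reshape(-1,1,2),np.array(f["camera_matrix"],float),np.array(f["distortion"],float)).reshape(-1,2)
    d=np.c_[p,np.ones(len(p))]@R_(f).T; o=np.array(f["origin"],float)
    return o+d*((z-o[2])/d[:,2])[:,None]
def cloud(f):
    "HxWx3 world points"
    v,u=np.mgrid[0:480,0:640]
    p=cv2.undistortPoints(np.c_[u.ravel(),v.ravel()].astype(float).reshape(-1,1,2),np.array(f["camera_matrix"],float),np.array(f["distortion"],float)).reshape(-1,2)
    d=np.c_[p,np.ones(len(p))]*f["z_map"].reshape(-1,1)
    return (d@R_(f).T+np.array(f["origin"])).reshape(480,640,3)
def save(f,n): cv2.imwrite("pics/"+n,cv2.cvtColor(f["color"],cv2.COLOR_RGB2BGR))
E
python3 - <<'E'
from h import *
for n in("top","scene"):
    f=cams.grab_frame(n); save(f,n+"1.png"); print(n,f["origin"],f["attitude"],np.round(f["camera_matrix"],1).tolist(),f["distortion"])
print(robot.current_position(),robot.current_ee_rot(),robot.current_time())
E
```

```text
top [ 0.45338636 -0.03106325  0.91773182] [ 0.70601172 -0.7057705   0.04146233 -0.04142863] [[564.2, 0.0, 321.4], [0.0, 564.2, 241.9], [0.0, 0.0, 1.0]] [-0.05786633  0.          0.          0.          0.        ]
scene [ 1.11455435 -0.57320388  0.86633604] [ 0.85086482  0.35288904 -0.15207517 -0.35828973] [[575.1, 0.0, 325.0], [0.0, 575.1, 235.0], [0.0, 0.0, 1.0]] [-0.05283958  0.          0.          0.          0.        ]
[ 0.20178657 -0.48427542  0.23074413] [ 9.80582274e-01  1.96107120e-01 -1.13013198e-04 -6.22890393e-04] 0.1
```

View pics/top1.png

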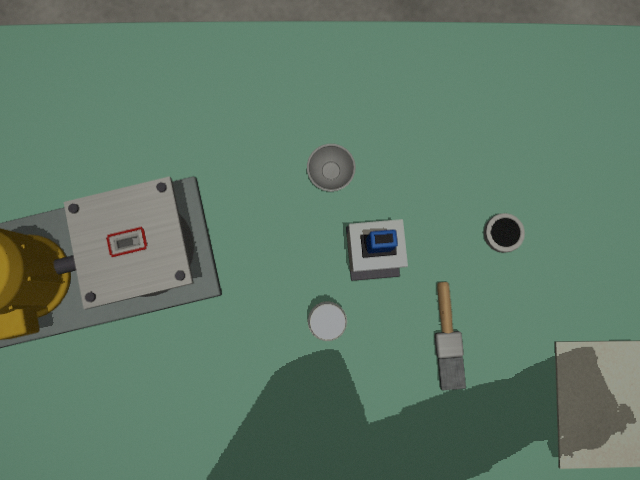

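View pics/scene1.png

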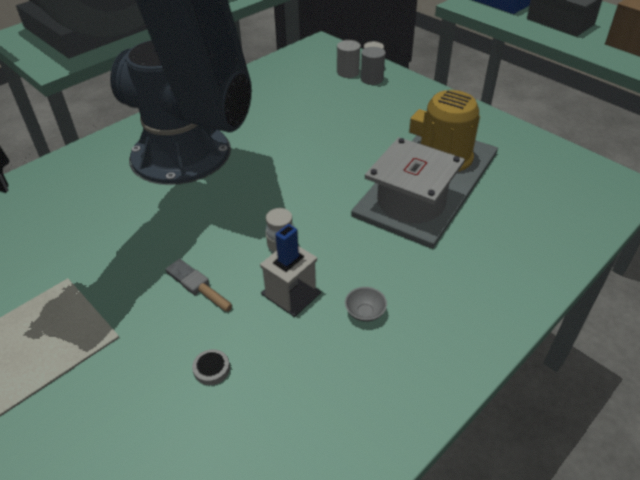

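The top view shows the probe handle at (384,239) in its stand at (378,247), the disc at (505,233), the red slot at (127,242) with the motor to its left (+y), the jar at (327,320), the dish at (331,168) and the brush at (450,335). The scene view confirms this layout.

```bash
cat >> h.py <<'E'
def hsv(f): return cv2.cvtColor(f["color"],cv2.COLOR_RGB2HSV)
def big(m):
    c=cv2.findContours(m.astype(np.uint8),cv2.RETR_EXTERNAL,cv2.CHAIN_APPROX_NONE)[0]
    return max(c,key=cv2.contourArea).reshape(-1,2)
def rect(f,c,z):
    "centre, sides, yaw of the long side of a contour cast onto height z"
    p=plane(f,c,z)[:,:2]
    b=cv2.boxPoints(cv2.minAreaRect((p*1000).astype(np.float32)))/1000
    e1,e2=b[1]-b[0],b[2]-b[1]
    if np.linalg.norm(e1)<np.linalg.norm(e2): e1,e2=e2,e1
    a=np.arctan2(e1[1],e1[0]); a=(a)%np.pi
    return b.mean(0),np.linalg.norm(e1),np.linalg.norm(e2),a
def red(f):
    h=hsv(f); return ((h[...,0]<8)|(h[...,0]>172))&(h[...,1]>130)&(h[...,2]>70)
def blue(f):
    h=hsv(f); return (abs(h[...,0].astype(int)-115)<15)&(h[...,1]>130)&(h[...,2]>40)
E
python3 - <<'E'
from h import *
f=cams.grab_frame("top"); P=cloud(f)
print("slot",rect(f,big(red(f)),.115))
m=blue(f)&(P[...,2]>.16); print("handle",m.sum(),rect(f,big(m),.171), P[m].mean(0))
h=hsv(f); m=(h[...,2]<40); w=np.zeros_like(m); w[205:262,478:535]=1
print("disc",rect(f,big(m&w),.02))
m=np.zeros((480,640),bool); m[205:290,340:415]=1; m&=abs(P[...,2]-.095)<.006; print("stand top",rect(f,big(m),.095))
for n,(u,v) in dict(jar=(327,320),dish=(331,168)).items(): print(n,plane(f,[(u,v)],.085 if n=="jar" else .03))
# wrist view above the probe
f=cams.grab_frame("wrist"); print("wrist cam rel tcp",R.from_quat(robot.current_ee_rot()).inv().apply(f["origin"]-robot.current_position()),np.round(f["camera_matrix"][0],0))
E
```

```text
slot (array([0.54830563, 0.25025767], dtype=float32), np.float32(0.05524456), np.float32(0.033409633), np.float32(1.798305))
handle 307 (array([ 0.54524475, -0.11298519], dtype=float32), np.float32(0.035638414), np.float32(0.023423363), np.float32(1.6544075)) [ 0.54411723 -0.11200641  0.17473696]
disc (array([ 0.5755325 , -0.32799053], dtype=float32), np.float32(0.045309156), np.float32(0.044621468), np.float32(2.0070066))
stand top (array([ 0.5465093 , -0.11401162], dtype=float32), np.float32(0.080436826), np.float32(0.07035182), np.float32(1.6591369))
jar [[ 0.43633077 -0.03926029  0.085     ]]
dish [[ 0.67777965 -0.04644156  0.03      ]]
wrist cam rel tcp [ 7.46598153e-02  3.43212037e-05 -1.42392455e-01] [425.   0. 321.]
```

```bash
cat >> h.py <<'E'
def quat(long,flip):
    "tool down, tool x along the long side (angle long) or against it"
    s=-1 if flip else 1
    x=s*np.array([np.cos(long),np.sin(long),0]); z=np.array([0,0,-1.]); y=np.cross(z,x)
    return R.from_matrix(np.c_[x,y,z]).as_quat()
E
python3 - <<'E'
from h import *
for fl in(0,1):
    for p,a in(((.546,-.113,.30),1.655),((.546,-.113,.125),1.655),((.5755,-.328,.17),1.655),((.5483,.2503,.29),1.798),((.5483,.2503,.165),1.798)):
        j=robot.inverse_kinematics(p,quat(a,fl)); print(fl,p,None if j is None else np.round(j,2))
f=cams.grab_frame("wrist"); print(np.round(R.from_quat(robot.current_ee_rot()).inv().as_matrix()@R_(f),2))
E
```

```text
0 (0.546, -0.113, 0.3) [-0.2   0.28  0.22  1.51  0.    1.28]
0 (0.546, -0.113, 0.125) [-0.2   0.35 -0.14  1.09  0.    1.28]
0 (0.5755, -0.328, 0.17) [-0.52  0.5   0.23  1.3   0.    0.97]
0 (0.5483, 0.2503, 0.29) [0.43 0.37 0.32 1.52 0.   1.77]
0 (0.5483, 0.2503, 0.165) [0.43 0.4  0.05 1.22 0.   1.77]
1 (0.546, -0.113, 0.3) [-0.2   0.28  0.22  1.51  0.   -1.86]
1 (0.546, -0.113, 0.125) [-0.2   0.35 -0.14  1.09  0.   -1.86]
1 (0.5755, -0.328, 0.17) [-0.52  0.5   0.23  1.3   0.   -2.17]
1 (0.5483, 0.2503, 0.29) [ 0.43  0.37  0.32  1.52  0.   -1.37]
1 (0.5483, 0.2503, 0.165) [ 0.43  0.4   0.05  1.22  0.   -1.37]
[[ 0.   -0.96 -0.29]
 [ 1.    0.    0.  ]
 [-0.   -0.29  0.96]]
```

```bash
python3 - <<'E'
from h import *
robot.move_pose([.546,-.113,.275],quat(1.655,0))
f=cams.grab_frame("wrist"); save(f,"w1.png"); P=cloud(f)
m=blue(f)&(abs(P[...,2]-.171)<.006); print("handle",m.sum(),rect(f,big(m),.171),P[m].mean(0))
print(robot.current_position(),robot.current_time())
E
```

```text
handle 1433 (array([ 0.54705304, -0.11344664], dtype=float32), np.float32(0.035404284), np.float32(0.023072967), np.float32(1.6539109)) [ 0.54683664 -0.11205659  0.17042518]
[ 0.54569262 -0.11396226  0.27495026] 2.1417
```

View pics/w1.png

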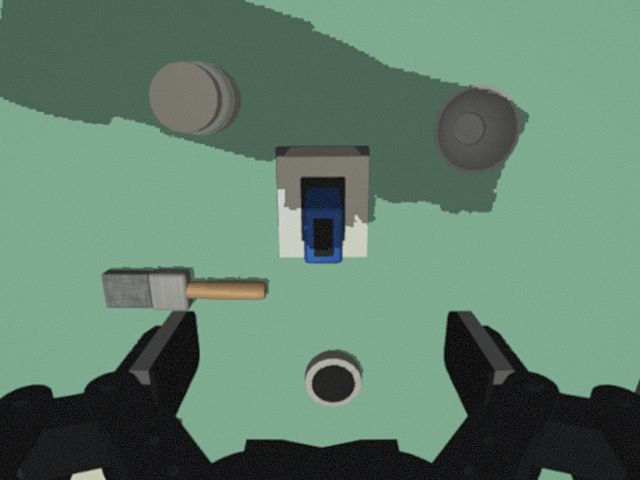

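The wrist view shows the handle top at (323,232), centred between the fingers; nothing obstructs them. Grasp and lift.

```bash
python3 - <<'E'
from h import *
q=quat(1.654,0)
c=np.array([.5468,-.1133])
robot.movel([*c,.20],q); robot.movel([*c,.121],q,vel=.08)
robot.set_gripper(0.015,60); robot.pause(.2)
print(robot.current_grip_width(),robot.current_grasp_force(),robot.current_position(),robot.current_wrist_force())
robot.movel([*c,.235],q,vel=.1); robot.pause(.2)
print(robot.current_grip_width(),robot.current_grasp_force(),robot.current_position(),robot.current_wrist_force(),robot.current_time())
robot.movel([.5755,-.328,.235],q,vel=.15)
robot.movel([.5755,-.328,.161],q,vel=.06)
robot.pause(.3)
f=cams.grab_frame("scene"); save(f,"s2.png"); cv2.imwrite("pics/s2c.png",cv2.resize(cv2.imread("pics/s2.png")[230:420,120:340],None,fx=3,fy=3))
robot.pause(2.2)
print(robot.current_position(),robot.current_time())
f=cams.grab_frame("wrist"); save(f,"w2.png")
E
```

```text
0.023226025204110864 59.509000182151794 [ 0.54683552 -0.11329242  0.12121744] [-0.11982474 -0.43177952  4.538278  ]
0.023453401126957048 58.86501967906952 [ 0.5466101  -0.11326895  0.23453802] [-0.17276116  0.02360668 -2.03346299] 6.2083
[ 0.57550736 -0.32802169  0.16098881] 11.7333
```

View pics/s2c.png

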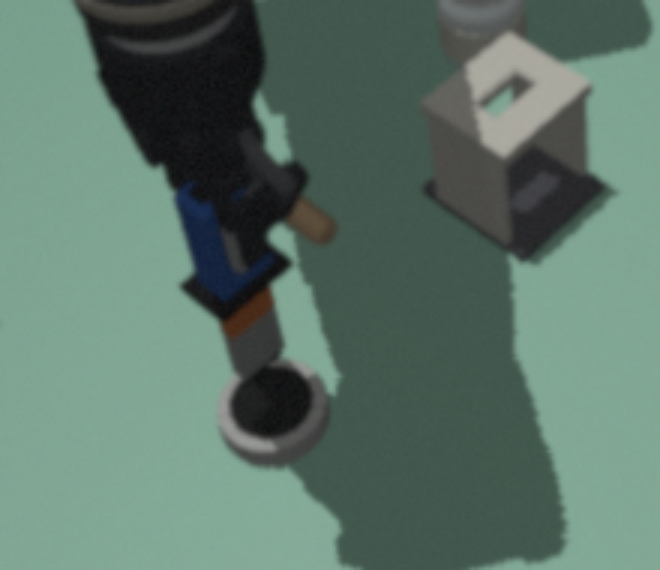

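View pics/w2.png

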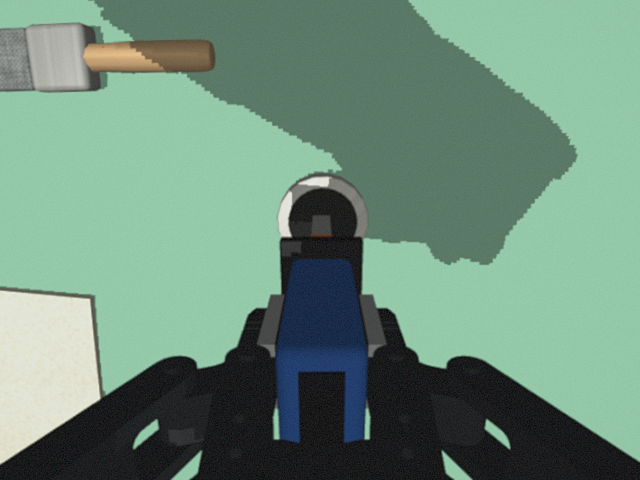

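The scene crop shows the blade tip over the middle of the disc (tip about (258,372), disc (272,402) in the crop), clear and upright. The wrist view shows the handle square in the pads (top edge at row 348, flange at row 238) with the blade over the disc. Next I lift, go beside the slot and take a close look.

```bash
python3 - <<'E'
from h import *
a=1.798; q=quat(a,0); tx=np.array([np.cos(a),np.sin(a)]); s=np.array([.5483,.2503])
robot.movel([.5755,-.328,.27],vel=.15)
robot.movel([*(s-.07*tx),.27],q,vel=.22); robot.pause(.4)
f=cams.grab_frame("wrist"); save(f,"w3.png"); P=cloud(f)
print("slot outer",rect(f,big(red(f)),.115))
h=hsv(f)
rm=red(f).astype(np.uint8); c,hi=cv2.findContours(rm,cv2.RETR_CCOMP,cv2.CHAIN_APPROX_NONE)
holes=[x.reshape(-1,2) for x,k in zip(c,hi[0]) if k[3]>=0]; print("slot inner",rect(f,max(holes,key=len),.115))
T=R.from_quat(robot.current_ee_rot()); L=(P-robot.current_position())@T.as_matrix()  # tool-frame points
# handle front face: tool x vs tool z
m=blue(f)&(P[...,2]>.16)&(abs(L[...,0]-.018)<.006)&(L[...,2]>-.045)
x,y,z=L[m].T; print(m.sum(),"face x at grasp, slope",np.polyfit(z+.019,x,1)[::-1], "y", np.percentile(y,[1,99]))
m=blue(f)&(abs(L[...,2]+.05)<.004); print("top",L[m].min(0) if m.any() else None,L[m].max(0) if m.any() else None)
o=(h[...,0]>5)&(h[...,0]<20)&(h[...,1]>150)&(L[...,2]>.02); print("orange",o.sum(), np.median(L[o],0) if o.any() else 0)
print(robot.current_position(),robot.current_ee_rot(),q,robot.current_time())
E
```

```text
slot outer (array([0.54902405, 0.24957952], dtype=float32), np.float32(0.055351593), np.float32(0.033107094), np.float32(1.8116274))
slot inner (array([0.54896766, 0.24933624], dtype=float32), np.float32(0.050538216), np.float32(0.027845385), np.float32(1.811212))
5946 face x at grasp, slope [0.0162371  0.00156933] y [-0.01152189  0.01150332]
top [-0.01299011 -0.01200863 -0.05214959] [ 0.01727173  0.01191687 -0.04600109]
orange 44 [ 0.02315937 -0.00019199  0.02563702]
[0.56407726 0.18204361 0.27000398] [ 6.22416754e-01  7.82686006e-01 -7.09671625e-06  4.52895521e-06] [0.62239298 0.78270491 0.         0.        ] 15.575
```

View pics/w3.png

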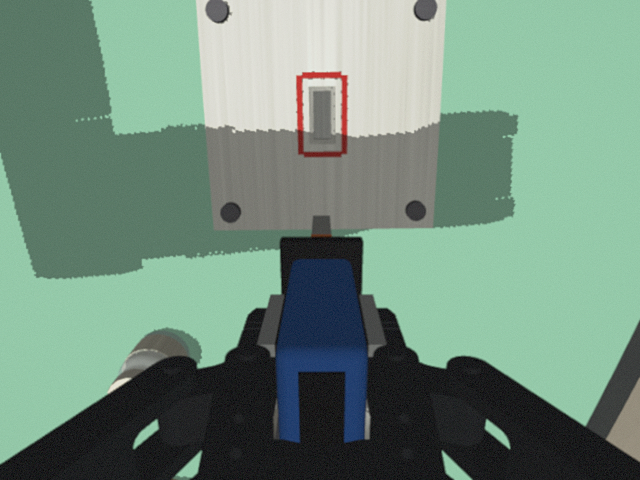

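The wrist view shows the slot frame centred at (322,114), unobstructed, with the flange's front edge at row 238 and the blade's lower end at about row 217. I'll check the probe's offset in the grip with rays from these edges.

```bash
python3 - <<'E'
from h import *
f=cams.grab_frame("wrist"); g=cv2.cvtColor(f["color"],cv2.COLOR_RGB2GRAY).astype(int)
print("col 321 rows 208-245",g[208:246,321].tolist()); print("col 300 rows 230-245",g[230:246,300].tolist()); print("row222 cols",g[222,305:340].tolist())
tcp=robot.current_position(); T=R.from_quat(robot.current_ee_rot()).as_matrix()
def tl(px,dz): p=plane(f,[px],tcp[2]-dz)[0]; return np.round(((p-tcp)@T)*1000,1)
for r in(214.5,215.5,216.5,217.5): print(r,"nose",tl((321,r),.106),"blade end",tl((321,r),.100))
for r in(236.5,237.5,238.5): print(r,"flange bottom",tl((300,r),.026),"top",tl((300,r),.020))
for r in(346,348): print(r,"top edge",tl((322,r),-.050))
print(tl((313,222),.09),tl((330,222),.09))
E
```

```text
col 321 rows 208-245 [124, 124, 122, 124, 127, 125, 121, 103, 80, 71, 70, 70, 71, 69, 74, 65, 69, 71, 67, 72, 72, 68, 67, 68, 71, 71, 65, 60, 46, 36, 16, 29, 32, 28, 27, 35, 31, 30]
col 300 rows 230-245 [117, 110, 108, 106, 112, 110, 84, 49, 22, 19, 21, 34, 22, 22, 34, 26]
row222 cols [123, 124, 124, 126, 124, 124, 118, 96, 79, 69, 66, 65, 69, 67, 70, 74, 74, 69, 69, 68, 73, 69, 72, 74, 77, 105, 130, 130, 131, 129, 123, 124, 122, 121, 124]
214.5 nose [1.22e+01 1.00e-01 1.06e+02] blade end [ 13.7   0.1 100. ]
215.5 nose [1.16e+01 1.00e-01 1.06e+02] blade end [ 13.1   0.1 100. ]
216.5 nose [1.10e+01 1.00e-01 1.06e+02] blade end [ 12.5   0.1 100. ]
217.5 nose [1.04e+01 1.00e-01 1.06e+02] blade end [ 11.9   0.1 100. ]
236.5 flange bottom [23.  -8.7 26. ] top [24.8 -8.4 20. ]
237.5 flange bottom [22.5 -8.7 26. ] top [24.4 -8.4 20. ]
238.5 flange bottom [22.1 -8.7 26. ] top [24.  -8.4 20. ]
346 top edge [ 17.9   0.2 -50. ]
348 top edge [ 17.3   0.2 -50. ]
[11.9 -4.4 90. ] [11.9  5.2 90. ]
```

```bash
python3 - <<'E'
from h import *
a=1.8114; q=quat(a,0); tx=np.array([np.cos(a),np.sin(a)]); c=np.array([.5490,.2495])+.0015*tx
robot.movel([*c,.27],q,vel=.08)
robot.movel([*c,.233],vel=.06); robot.pause(.3); w0=np.array(robot.current_wrist_force()); print(w0)
hit=robot.movel([*c,.166],vel=.025,threshold=5); robot.pause(.3)
print(hit,robot.current_position(),np.array(robot.current_wrist_force())-w0,robot.current_torque(),robot.current_grasp_force(),robot.current_time())
f=cams.grab_frame("wrist"); save(f,"w4.png"); f=cams.grab_frame("scene"); cv2.imwrite("pics/s4.png",cv2.resize(cv2.cvtColor(f["color"],4)[60:240,330:510],None,fx=3.3,fy=3.3))
E
```

```text
[-0.05354046  0.5139775  -1.70851817]
False [0.54865502 0.25092811 0.16600664] [-0.68392865 -0.63529044  0.54861336] [0.07339816 0.04438142 0.04155694] 58.731306195259094 20.8583
```

View pics/w4.png

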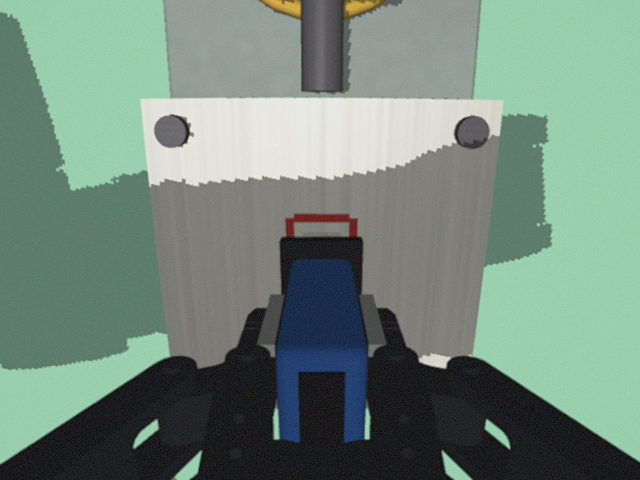

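The wrist view shows the blade through the slot, with the red frame at rows 215–238 around the flange. The flange is still at row 238, so the probe hasn't slipped, and the contact force is under about 1 N.

```bash
python3 -c "
from h import *
robot.pause(.5); print(robot.hand_in())"
```

```text
the job is handed in; nothing more can be done
None
```

The probe was held over the reference disc for over two seconds, then lowered freely through the slot to about 55 mm, mid orange band (about 1 N side force, no slip in the grip), and the job is handed in with it still held; no verdict was returned.

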